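Bed the pickguard caul in its gluing jig

ROBOT

A 6-joint arm with a two-finger parallel gripper is mounted at the origin on the work surface. World frame = base frame: x ahead of the robot, y to its left, z up, the work surface at z = 0. Lengths are in mm, angles in rad, forces in N, time in s.
With the tool pointing down it reaches from about 350 to 975 mm from the base axis. Payload 7.1 kg.
Tool frame: the origin (TCP) lies midway between the tips of the shut fingers; the grasp point (between the pads) lies 19 mm behind it; z points along the fingers, y is the line along which they close (so a half turn about z gives the same grasp; the last joint's range is limited). The gripper opens to 88 mm and grips with 3 to 60 N. Pads are 20 mm wide; open, the fingers measure 115 mm over their backs; the gripper's body (75 mm by 178 mm) begins 61 mm behind the grasp point.
Start: joints at [1.305, 0.423, 1.63, -0, 1.089, -0.019], TCP at [152.657, 606.053, 222.675] pointing down, gripper open.
Joint ranges: [-3, 3], [-0.9, 2.11], [0.09, 2.58], [-1.31, 4.45], [0.11, 2.69], [-2.54, 2.54]. Speed limits (rad/s): [2.39, 2.39, 3.01, 3.14, 3.14, 3.14].

INTERFACE

Orientations are given as a rotation vector (axis times angle).
In Python, from workcell import status, eyes, ticket gives the robot as it stands.
- The arm moves only by the shell command python3 -m jog 'ROWS' [OPENING]. ROWS is a JSON list of rows, 1 to 5 of them, each of 6 numbers: dx, dy, dz in mm, then a rotation vector rx, ry, rz in rad; each row shifts and turns the commanded pose from where the row before left it, along the tool's axes as they then stand; what a row does not reach is not made up. A row lasts 1/12 s, in which the tool goes at most 41.7 mm and 0.125 rad, less where a joint would pass 70% of its speed; a pose out of reach is approached as far as the arm can. OPENING is the finger opening in mm, set as the command begins (- or left out keeps the last). The fingers move at their own pace and stop on an object; the grip force is fixed at half the most. Time passes only in rows, so rows that do not move let the fingers close. It prints the time, the measured TCP pose, the force, the opening and the grip force at its end.
- status.get_obs(): the state, without advancing time (a new reading comes with each control period).
- eyes.get_image(name): name is "scene" or "top" or "wrist"; returns a dict with "img" (420x560x3 uint8, red, green, blue), "range_z" (420x560 float32, mm along the optical axis (not along the pixel's ray), 0 where there is no reading), "fx", "fy", "cx", "cy" (pixels), "k1" (the pictures are not rectified: a ray, as slopes to the right and down, at radius r is drawn at 1 + k1 r^2 times it, then the intrinsics apply), "R" (3x3) and "t" (3): a world point X has camera coordinates R X + t. Camera axes: x right, y down, z forward; pixel columns grow to the right and rows downward; lengths in mm; the calibration is good to about 2 mm. A picture is of the moment at which its call begins.
- ticket.close_job(): hands the job in; it is judged then, once.
The state is a dict: "t": time; "qpos": joint angles; "qvel": joint speeds; "joint_torque": joint torques, N m; "ee_pos": TCP position; "orientation": TCP orientation; "ft_force": force on the tool from outside, world axes, zero at the start; "moment": the same for the moment, N m; "width": finger opening in mm; "grasp_force": force on a finger pad.
Only numpy, scipy, OpenCV 4.12 (cv2) and the standard library are available. Lean on these libraries where they do the work, as an engineer would, in place of code of your own. Each camera call takes 0.05 s, during which the arm holds its last target. There are 200 camera calls.

TASK

Pick up the pale pine caul with the grip rib, turn it until its outline matches the cutout in the gluing jig, and let it down fully home and flat on the pickguard in there. Then swing the jig's hold-down bar round by its knob over the caul as far as its stop, and leave the other things on the bench where they lie.

Things in the scene. Friction and masses are not known exactly. Their poses are not given: they have to be found in the camera images.
- caul: Loose pale pine caul, 110 g, flat on the bench: 15 mm plate, boot outline 130 x 70, grip rib on top. Origin: underside, below the rib's middle; z up, x along rib and long straight edge. Outline corners x,y (mm), straight between: (-52,-29) (58,-29) (78,-9) (78,6) (28,6) (-7,41) (-52,41). Rib 44 long (x), 18 wide (y), z 15 to 47. Starts turned well away from the pocket's direction.
- jig: Gluing jig fixed to the bench: brown wooden board 20 mm high, x -80 to 106, y -58 to 70 mm from its origin, which lies on its underside directly below pocket; same axes as the pocket. Carries the hold-down bar.
- pocket (a point): Where the caul's origin belongs on the floor of the jig's cutout, caul x along this x (not reversed). The cutout is the caul's outline widened 4 mm on every side: it fits one way only. Its floor, a fixed 2 mm tortoise pickguard, is 8 mm over the bench and 12 mm below the board's top; a seated caul stands 3 mm proud.
- bar (a joint): Angle (rad) of the jig's steel hold-down bar about an upright pivot at pocket x 62, y 34 mm. 0: points along pocket +y (open); grows counter-clockwise from above; 1.65: stop, along -x over the caul's broad end. 18 wide, 10 thick, reaches 96 mm from the pivot, 26 to 36 mm over the bench (3 above a seated caul's plate). Stiff pivot, 0.06 N m: stays where left. Starts at 0 to 0.4.
- knob (a point): Centre of the top of the bar's wooden knob: an upright cylinder 18 mm in diameter, standing from 36 to 70 mm over the bench, 60 mm from the pivot axis along the bar.
- countersink: Bystander: steel countersink bit lying flat, 80 x 18 x 18 mm; origin on its underside near the middle.
- fingerboard: Bystander: dark wenge fingerboard, 200 x 45 x 8 mm; origin on its underside near the middle.
- dividers: Bystander: brass dividers lying flat, 132 mm long, 52 mm across the points; origin on its underside near the middle.
- guard: Bystander: loose tortoise celluloid pickguard, a 4 mm thin sheet with the caul's outline, without any rib; origin on its underside near the middle.
- block: Bystander: small plain pine block, 70 x 35 x 22 mm; origin on its underside near the middle.
- glue: Bystander: white glue bottle, 54 mm diameter, 130 mm tall; origin on its underside near the middle.
- rasp: Bystander: rasp with a wooden handle, 220 mm long; origin on its underside near the middle.
Not all that is in view belongs to the job. Leave any green or purple look-alike of the caul alone.

How it is judged:
By the outcome, as a careful person would: the job done as asked, in the order asked, and still so for the second after the job is handed in, with the robot touching nothing.
It also fails if it takes over 58 s, if anything falls off the work surface, if the arm or the gripper's body presses on something with over 40 N, if the wrist force passes 120 N, or if a joint passes its speed limit or range.

## Working session

There is one attempt and no reset: what is moved stays moved. The work goes in short steps, Python scripts to look and compute and a shell command to move; the robot and the scene stay as the last step left them, time stands still between calls to the robot, and variables do not carry over. Pictures are saved under pics/ and viewed, at most 10 in all, crops included, and the job is handed in when it is done.

```bash
ls; mkdir -p pics; cat > h.py <<'E'
import numpy as np, cv2
from workcell import status, eyes, ticket
def cloud(c):
    "world xyz for every pixel (HxWx3), nan where no range"
    h,w=c["range_z"].shape; u,v=np.meshgrid(np.arange(w),np.arange(h))
    xd=(u-c["cx"])/c["fx"]; yd=(v-c["cy"])/c["fy"]; x,y=xd.copy(),yd.copy()
    for _ in range(8):
        s=1+c["k1"]*(x*x+y*y); x,y=xd/s,yd/s
    z=np.where(c["range_z"]>0,c["range_z"],np.nan).astype(float)
    P=np.stack([x*z,y*z,z],-1)
    return (P-np.array(c["t"]))@np.array(c["R"])
def snap(n,f):
    c=eyes.get_image(n); cv2.imwrite(f"pics/{f}.png",c["img"][:,:,::-1]); np.savez(f"pics/{f}.npz",**c); return c
E
python3 - <<'E'
from h import *
for n in("top","scene"):
    c=snap(n,n+"0"); P=cloud(c); print(n,c["fx"],c["k1"],np.nanmin(P,(0,1)),np.nanmax(P,(0,1)), -np.array(c["R"]).T@np.array(c["t"]))
o=status.get_obs(); print(o["ee_pos"],o["orientation"],o["width"],o["t"])
E
```

```text
pics
top 391.1068211922984 -0.025924479763535766 [  -87.49431644 -1353.3224147   -766.94786793] [1510.99599603 1475.84203044  378.64506375] [ 322.86805287  -29.53607593 1041.80826815]
scene 484.07816032399296 0.0432733515870432 [-1663.45070233 -1416.35399991  -780.22803511] [1101.55943539 1915.28991716  563.04991507] [1417.08913484 -206.32968045 1288.28952562]
[152.54274478 605.58344389 221.9871373 ] [-3.86667823e-01 -3.11752868e+00  2.13390625e-03] 87.89225360158086 0.1
```

View pics/top0.png

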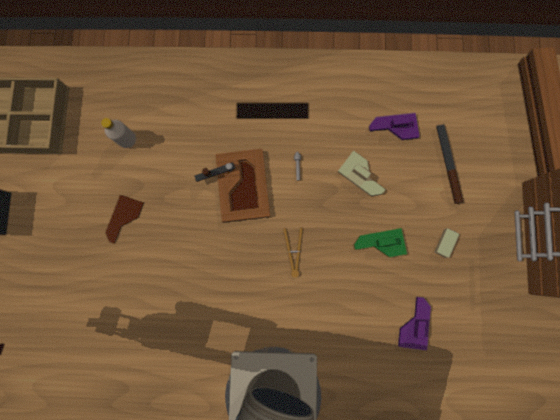

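The top view shows the pale caul at about (360,173), the jig at (243,187), and the bar with its knob at about (213,172). Next I'll fit outlines to these.

```bash
python3 - <<'E'
from h import *
c=dict(np.load("pics/top0.npz")); P=cloud(c)
for n,(u0,u1,v0,v1) in dict(caul=(325,395,140,205),jig=(188,280,140,230)).items():
    Q=P[v0:v1,u0:u1]; z=Q[...,2]
    print(n,[(a,int(((z>a)&(z<a+3)).sum())) for a in range(-6,75,3)])
a=cv2.resize(c["img"][140:230,185:285],None,fx=4,fy=4,interpolation=2)
b=cv2.resize(c["img"][135:225,320:400],None,fx=4,fy=4,interpolation=2)
cv2.imwrite("pics/crop0.png",np.hstack([a,b])[:,:,::-1])
E
```

```text
caul [(-6, 93), (-3, 1284), (0, 1863), (3, 378), (6, 31), (9, 34), (12, 253), (15, 381), (18, 64), (21, 7), (24, 4), (27, 6), (30, 5), (33, 9), (36, 2), (39, 8), (42, 12), (45, 59), (48, 33), (51, 1), (54, 0), (57, 0), (60, 0), (63, 0), (66, 0), (69, 0), (72, 0)]
jig [(-6, 80), (-3, 1478), (0, 2611), (3, 700), (6, 557), (9, 394), (12, 54), (15, 156), (18, 985), (21, 829), (24, 87), (27, 5), (30, 27), (33, 75), (36, 120), (39, 34), (42, 7), (45, 7), (48, 4), (51, 0), (54, 1), (57, 4), (60, 2), (63, 2), (66, 9), (69, 23), (72, 7)]
```

View pics/crop0.png

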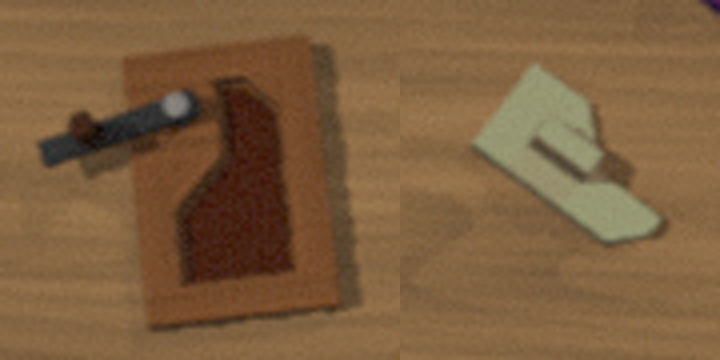

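View pics/scene0.png

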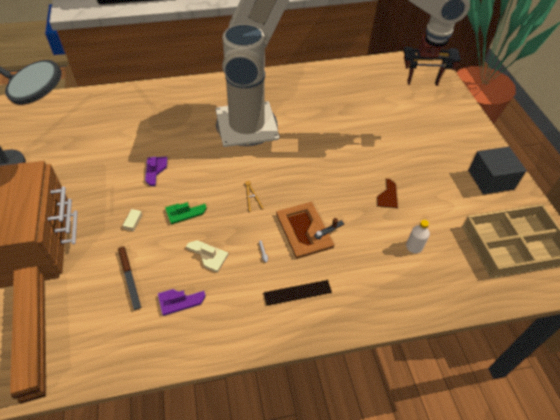

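The crop shows the pocket's toe pointing up (world +x). Its long edge is on the right, and the bar's pivot is at about (177,103) in the crop with the knob at (83,125). The caul's toe points to the lower right, with the rib at about (568,147) in the crop. So the caul needs to turn roughly +130°.

```bash
cat >> h.py <<'E'
from scipy.optimize import minimize
OUT=np.array([(-52,-29),(58,-29),(78,-9),(78,6),(28,6),(-7,41),(-52,41)],float)
def offs(d):
    n=len(OUT);L=[]
    for i in range(n):
        a,b=OUT[i],OUT[(i+1)%n]; e=(b-a)/np.linalg.norm(b-a); nn=np.array([e[1],-e[0]]); L.append((nn,nn@a+d))
    return np.array([np.linalg.solve(np.array([L[i-1][0],L[i][0]]),[L[i-1][1],L[i][1]]) for i in range(n)])
def plane(c,z):
    "world xy of every pixel's ray at height z"
    d=dict(c); C=-np.array(c["R"]).T@np.array(c["t"])
    d["range_z"]=np.ones((420,560)); r=cloud(d)-C
    return (C+r*((z-C[2])/r[...,2])[...,None])[...,:2]
def sdist(q,poly):
    a=poly;b=np.roll(poly,-1,0); d=np.full(len(q),1e9); ins=np.zeros(len(q),bool)
    for p,r in zip(a,b):
        e=r-p; t=np.clip(((q-p)@e)/(e@e),0,1); d=np.minimum(d,np.linalg.norm(q-p-t[:,None]*e,axis=1))
        cr=(p[1]>q[:,1])!=(r[1]>q[:,1])
        with np.errstate(all="ignore"): ins^=cr&(q[:,0]<(r[0]-p[0])*(q[:,1]-p[1])/(r[1]-p[1])+p[0])
    return np.where(ins,d,-d)
def fit(pts,lab,poly,x0,w=3):
    def f(x):
        c,s=np.cos(x[2]),np.sin(x[2]); q=(pts-x[:2])@np.array([[c,-s],[s,c]])
        return -np.mean(np.tanh(sdist(q,poly)/w)*lab)
    r=min((minimize(f,[x0[0],x0[1],x0[2]+k],method="Nelder-Mead",options=dict(initial_simplex=np.array([x0[0],x0[1],x0[2]+k])+np.array([[0,0,0],[15,0,0],[0,15,0],[0,0,.2]]),maxiter=400)) for k in(-.1,.1)),key=lambda r:r.fun)
    return r.x,r.fun
E
python3 - <<'E'
from h import *
c=dict(np.load("pics/top0.npz")); im=c["img"].astype(int); P=cloud(c)
def box(a,u0,u1,v0,v1): return a[v0:v1,u0:u1]
# caul
B=(325,395,140,205); i=box(im,*B); z=box(P,*B)[...,2]
print("bench z near caul",np.nanmedian(z[z<8]))
top=box(P,*B)[z>40]; print("rib top centroid",top.mean(0), len(top))
m=z>9; q=box(plane(c,15),*B)
k=~(z>25)   # drop rib pixels
print("caul",fit(q[k],np.where(m,1,-1)[k],OUT,[*np.nanmean(box(P,*B)[m],0)[:2],-2.2]))
# board
B=(188,280,140,230); i=box(im,*B); Q=box(P,*B); z=Q[...,2]
board=np.array([(-80,-58),(106,-58),(106,70),(-80,70)],float)
q=box(plane(c,20),*B); lo=(z<13); k=~(z>26)
cen=np.nanmean(Q[z>16],0)[:2]; print(cen)
inb=z>15
rd=(i[...,0]-i[...,2]>45)&((z>4))
print("board",x:=fit(q[k],np.where(rd,1,-1)[k],board,[cen[0]-13,cen[1]-6,.1]))
x=x[0]; R=np.array([[np.cos(x[2]),-np.sin(x[2])],[np.sin(x[2]),np.cos(x[2])]])
l=(q-x[:2])@R; ins=(l[...,0]>-72)&(l[...,0]<98)&(l[...,1]>-50)&(l[...,1]<48)&~(z>26)
print("pocket",fit(q[ins],np.where(z<14,1,-1)[ins],offs(4),x))
kn=Q[z>62]; print("knob",np.median(kn,0),len(kn)); piv=x[:2]+R@[62,34]; print("pivot",piv)
kp=np.median(kn,0)[:2]-piv; print(np.hypot(*kp),"bar",np.arctan2(kp[1],kp[0])-x[2]-np.pi/2)
E
```

```text
bench z near caul 0.6158768657887095
rib top centroid [ 577.31369803 -215.97859978   46.75319049] 111
caul (array([ 577.2286133 , -216.36485984,   -2.20001924]), np.float64(-0.9510622462899019))
[544.63939722 108.10010856]
board (array([5.27537269e+02, 8.92501018e+01, 1.41051262e-01]), np.float64(-0.8270677954293829))
pocket (array([5.27178190e+02, 8.92532342e+01, 1.44445160e-01]), np.float64(-0.8923476617376559))
knob [561.54072888 187.37482948  70.16199462] 42
pivot [584.14167469 131.62864822]
60.15346603580728 bar 0.24412384719219782
```

Everything agrees: the rib centroid matches the caul fit, the board matches the pocket fit, and the knob radius comes out at 60.15 mm. Caul (577.2, -216.2, -2.20), pocket (527.2, 89.2, 0.143), bar 0.244. Now I'll move above the caul.

```bash
cat >> h.py <<'E'
from scipy.spatial.transform import Rotation as Ro
def delta(xyz,psi):
    "tool-frame shift and turn (turn is after the shift) to TCP xyz with tool y at world angle psi (mod pi), tool down"
    o=status.get_obs(); T=Ro.from_rotvec(o["orientation"]); p=np.array(o["ee_pos"])
    y=T.as_matrix()[:,1]; a=np.arctan2(y[1],y[0]); 
    c,s=np.cos(psi),np.sin(psi); G=np.array([[-s, c,0],[c,s,0],[0,0,-1.]]).T
    G=np.array([[s,c,0],[-c,s,0],[0,0,-1.]]) # columns x,y,z
    print("t",round(o["t"],2),"pos",p.round(1),"psi",round(a,4),"q6",round(o["qpos"][5],3),"F",np.round(o["ft_force"],1),"w",round(o["width"],1),"g",np.round(o["grasp_force"],1))
    print("shift",T.inv().apply(np.array(xyz)-p).round(2),"turn",(T.inv()*Ro.from_matrix(G)).as_rotvec().round(4))
E
r='[-25.5,-28.9,0,0,0,0]'; :
python3 -m jog '[[-25.5,-28.9,0,0,0,0],[-25.5,-28.9,0,0,0,0],[-25.5,-28.9,0,0,0,0],[-25.5,-28.9,0,0,0,0],[-25.5,-28.9,0,0,0,0]]'
python3 -m jog '[[-25.5,-28.9,0,0,0,0],[-25.5,-28.9,0,0,0,0],[-25.5,-28.9,0,0,0,0],[-25.5,-28.9,0,0,0,0],[-25.5,-28.9,0,0,0,0]]'
python3 -m jog '[[-25.5,-28.9,0,0,0,0],[-25.5,-28.9,0,0,0,0],[-25.5,-28.9,0,0,0,0],[-25.5,-28.9,0,0,0,0],[-25.5,-28.9,0,0,0,0]]'
python3 -m jog '[[-25.5,-28.9,0,0,0,0],[-25.5,-28.9,0,0,0,0],[-25.5,-28.9,0,0,0,0],[-25.5,-28.9,0,0,0,0],[-25.5,-28.9,0,0,0,0]]'
python3 -m jog '[[-25.5,-28.9,0,0,0,0],[-25.5,-28.9,0,0,0,0],[-25.5,-28.9,0,0,0,0],[-25.5,-28.9,0,0,0,0]]'
python3 -m jog '[[0,0,0,0,0,0.122],[0,0,0,0,0,0.122],[0,0,0,0,0,0.122],[0,0,0,0,0,0.122],[0,0,0,0,0,0.122]]'
python3 -m jog '[[0,0,0,0,0,0.122],[0,0,0,0,0,0.122],[0,0,0,0,0,0.122],[0,0,0,0,0,0.122],[0,0,0,0,0,0.122]]'
python3 -m jog '[[0,0,0,0,0,0.122],[0,0,0,0,0,0.122],[0,0,0,0,0,0.122],[0,0,0,0,0,0.122],[0,0,0,0,0,0.122]]'
python3 -m jog '[[0,0,0,0,0,0.122],[0,0,0,0,0,0]]'
python3 - <<'E'
from h import *
delta([577.2,-216.2,120],-0.629)
c=snap("wrist","w1"); P=cloud(c); m=P[...,2]>42; m&=P[...,2]<52; print(m.sum(),np.nanmedian(P[m],0))
E
```

```text
t: 0.52
ee_pos: [241.2, 432.9, 222.3]
orientation: [-0.386, -3.118, 0.001]
ft_force: [0.2, -0.2, 0.5]
width: 88.2
grasp_force: 0.0
t: 0.93
ee_pos: [329.6, 261.7, 222.6]
orientation: [-0.386, -3.118, 0.0]
ft_force: [0.0, 0.3, 0.4]
width: 87.7
grasp_force: 0.0
t: 1.35
ee_pos: [418.0, 90.3, 222.7]
orientation: [0.387, 3.118, 0.0]
ft_force: [0.8, 0.4, -1.4]
width: 87.7
grasp_force: 0.0
t: 1.77
ee_pos: [506.3, -81.0, 222.5]
orientation: [-0.387, -3.117, -0.0]
ft_force: [1.1, 0.4, -0.1]
width: 87.8
grasp_force: 0.0
t: 2.1
ee_pos: [576.9, -217.9, 222.2]
orientation: [-0.387, -3.117, -0.0]
ft_force: [0.8, 0.4, -0.6]
width: 87.9
grasp_force: 0.0
t: 2.52
ee_pos: [576.3, -216.1, 222.1]
orientation: [-1.314, -2.852, 0.0]
ft_force: [1.1, 0.1, -0.1]
width: 87.5
grasp_force: 0.0
t: 2.93
ee_pos: [576.4, -215.9, 222.2]
orientation: [-2.109, -2.327, 0.001]
ft_force: [-0.2, 0.8, 0.3]
width: 87.6
grasp_force: 0.0
t: 3.35
ee_pos: [576.3, -215.9, 222.2]
orientation: [-2.711, -1.586, 0.001]
ft_force: [-0.9, -0.4, -0.0]
width: 87.6
grasp_force: 0.0
t: 3.52
ee_pos: [576.4, -215.9, 222.3]
orientation: [-2.802, -1.42, 0.001]
ft_force: [0.7, -1.0, -0.5]
width: 87.9
grasp_force: 0.0
t 3.52 pos [ 576.4 -215.9  222.3] psi -0.6323 q6 0.255 F [ 0.7 -1.  -0.5] w 87.9 g 0.0Traceback (most recent call last):
  File "<stdin>", line 2, in <module>
  File "h.py", line 47, in delta
    print("shift",T.inv().apply(np.array(xyz)-p).round(2),"turn",(T.inv()*Ro.from_matrix(G)).as_rotvec().round(4))
                                                                          ~~~~~~~~~~~~~~^^^
  File "scipy/spatial/transform/_rotation.pyx", line 1143, in scipy.spatial.transform._rotation.Rotation.from_matrix
ValueError: Non-positive determinant (left-handed or null coordinate frame) in rotation matrix 0: [[-0.58833644  0.80861625  0.        ]
 [-0.80861625 -0.58833644  0.        ]
 [ 0.          0.         -1.        ]].
```

```bash
sed -i '/G=np.array(\[\[s,c,0\]/d; s/c,s=np.cos(psi),np.sin(psi); G=.*/c,s=np.cos(psi),np.sin(psi); G=np.array([[-s,c,0],[c,s,0],[0,0,-1.]]).T/' h.py
python3 - <<'E'
from h import *
delta([577.2,-216.2,120],-0.629)
c=snap("wrist","w1"); P=cloud(c); m=(P[...,2]>42)&(P[...,2]<52); print(m.sum(),np.nanmedian(P[m],0))
if 1:
    im=c["img"].astype(int); pale=(im[...,1]>im[...,0]-5)&(im[...,2]<im[...,1]-15)&(im.sum(-1)>250); z=P[...,2]
    q=plane(c,15); k=~(z>22)&np.isfinite(z)&(np.hypot(*(q-[577,-216]).transpose(2,0,1))<130); k[::2]=False;k[:,::2]=False
    print("caul",fit(q[k],np.where(z>8,1,-1)[k],OUT,[577,-216,-2.2]), k.sum())
E
```

```text
t 3.52 pos [ 576.4 -215.9  222.3] psi -0.6323 q6 0.255 F [ 0.7 -1.  -0.5] w 87.9 g 0.0
shift [  0.26   0.88 102.26] turn [-0.0008  0.0002 -0.0033]
1494 [ 586.40367386 -286.42195538   46.46354985]
caul (array([ 578.96268087, -216.40861967,   -2.20393369]), np.float64(-0.9711823508609306)) 8257
```

View pics/w1.png

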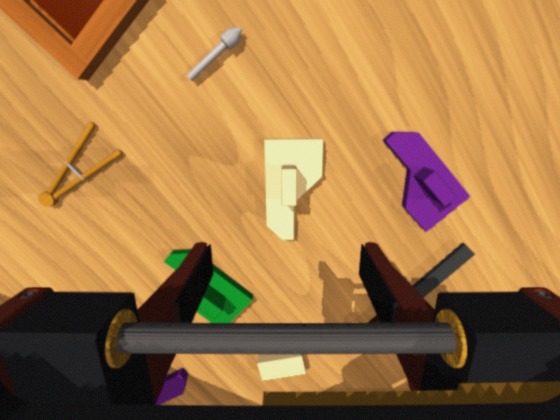

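The wrist view shows the caul at about (290,190) with free space for the fingers on both sides of the rib. The wrist fit agrees with the top fit to within 2 mm. I'll descend and grasp.

```bash

python3 -m jog '[[0.6,1.5,36,0,0,0],[0,0,36,0,0,0],[0,0,36,0,0,0],[0,0,36,0,0,0],[0,0,20,0,0,0]]' 50 | tail -6
python3 -m jog '[[0,0,16,0,0,0],[0,0,12,0,0,0],[0,0,8,0,0,0],[0,0,2,0,0,0],[0,0,0,0,0,0]]'
python3 -m jog '[[0,0,0,0,0,0],[0,0,0,0,0,0],[0,0,0,0,0,0],[0,0,0,0,0,0],[0,0,0,0,0,0]]' 8
python3 -m jog '[[0,0,0,0,0,0],[0,0,0,0,0,0],[0,0,0,0,0,0],[0,0,0,0,0,0],[0,0,0,0,0,0]]'
```

```text
t: 3.98
ee_pos: [576.0, -215.5, 54.7]
orientation: [-2.792, -1.432, 0.005]
ft_force: [-1.7, -0.1, 0.1]
width: 58.0
grasp_force: 0.0
t: 4.4
ee_pos: [578.3, -216.5, 20.7]
orientation: [-2.798, -1.428, 0.0]
ft_force: [-0.1, 0.1, -0.1]
width: 50.3
grasp_force: 0.0
t: 4.82
ee_pos: [578.6, -216.5, 21.3]
orientation: [2.798, 1.427, 0.001]
ft_force: [0.7, -1.5, -0.4]
width: 20.3
grasp_force: 0.2
t: 5.23
ee_pos: [578.6, -216.6, 21.2]
orientation: [2.798, 1.426, 0.001]
ft_force: [-1.5, -1.0, 6.3]
width: 17.9
grasp_force: 30.0
```

```bash

python3 -m jog '[[0,0,-10,0,0,0],[0,0,-25,0,0,0],[0,0,-38,0,0,0],[0,0,-38,0,0,0],[0,0,-38,0,0,0]]' | tail -4
python3 -m jog '[[0,0,0,0,0,-0.1233],[0,0,0,0,0,-0.1233],[0,0,0,0,0,-0.1233],[0,0,0,0,0,-0.1233],[0,0,0,0,0,-0.1233]]' | tail -3
python3 -m jog '[[0,0,0,0,0,-0.1233],[0,0,0,0,0,-0.1233],[0,0,0,0,0,-0.1233],[0,0,0,0,0,-0.1233],[0,0,0,0,0,-0.1233]]' | tail -3
python3 -m jog '[[0,0,0,0,0,-0.1233],[0,0,0,0,0,-0.1233],[0,0,0,0,0,-0.1233],[0,0,0,0,0,-0.1233],[0,0,0,0,0,-0.1233]]' | tail -3
python3 -m jog '[[0,0,0,0,0,-0.1233],[0,0,0,0,0,-0.1233],[0,0,0,0,0,-0.1233],[0,0,0,0,0,-0.1233],[0,0,0,0,0,0]]' | tail -3
python3 -m jog '[[0.7,31,0,0,0,0],[0.7,31,0,0,0,0],[0.7,31,0,0,0,0],[0.7,31,0,0,0,0],[0.7,31,0,0,0,0]]' | tail -3
python3 -m jog '[[0.7,31,0,0,0,0],[0.7,31,0,0,0,0],[0.7,31,0,0,0,0],[0.7,31,0,0,0,0],[0.7,31,0,0,0,0]]' | tail -3
python3 -m jog '[[0,0,0,0,0,0],[0,0,0,0,0,0]]' | tail -3
python3 - <<'E'
from h import *
delta([527.2,89.2,40],1.714)
c=snap("top","t2"); d=snap("wrist","w2")
cv2.imwrite("pics/both2.png",np.hstack([cv2.resize(c["img"][90:270,150:390],(400,300)),cv2.resize(d["img"],(400,300))])[:,:,::-1])
E
```

```text
orientation: [-2.798, -1.426, 0.002]
ft_force: [1.7, -1.0, -0.6]
width: 17.8
grasp_force: 30.0
ft_force: [1.0, 0.4, -0.8]
width: 18.1
grasp_force: 30.0
ft_force: [-0.0, -0.8, -1.3]
width: 17.7
grasp_force: 30.0
ft_force: [0.2, 0.0, -1.6]
width: 18.0
grasp_force: 30.0
ft_force: [-0.4, 0.1, -1.1]
width: 18.1
grasp_force: 30.0
ft_force: [1.1, 0.0, -0.6]
width: 17.8
grasp_force: 30.0
ft_force: [0.9, -0.3, -1.1]
width: 17.6
grasp_force: 30.0
ft_force: [-0.4, 0.2, -0.8]
width: 18.0
grasp_force: 30.0
t 8.32 pos [526.5  90.6 169.9] psi 1.7145 q6 -1.566 F [-0.4  0.2 -0.8] w 18.0 g 30.0
shift [ -0.53  -1.51 129.9 ] turn [-0.0001 -0.      0.0005]
```

View pics/both2.png

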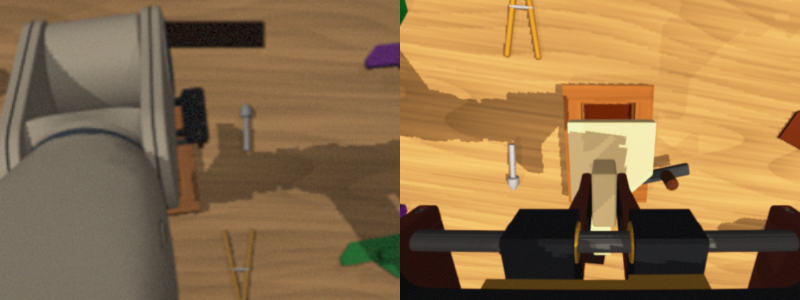

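The wrist view shows the caul held level, its broad end toward the camera and lined up over the jig. The knob is at the right, about (670,180). I'll measure the in-hand offset and the jig in this same picture.

```bash
python3 - <<'E'
from h import *
c=dict(np.load("pics/w2.npz")); P=cloud(c); z=P[...,2]
print("plate z",np.nanmedian(z[(z>150)&(z<172)]))
q=plane(c,163.7); x0=[526.5,90.6,.1437]
R=np.array([[np.cos(x0[2]),-np.sin(x0[2])],[np.sin(x0[2]),np.cos(x0[2])]])
l=(q-x0[:2])@R; k=(l[...,0]<-27)&(l[...,0]>-75)&(abs(l[...,1]-6)<60)&np.isfinite(z); 
lab=np.where((z>150)&(z<178),1,-1)
print(k.sum(),(lab[k]>0).sum()); print("caul in hand",fit(q[k],lab[k],OUT,x0,2))
im=c["img"].astype(int); x0=[527.2,89.2,.1437]
q=plane(c,20); l=(q-x0[:2])@R; k=(l[...,0]<-62)&(l[...,0]>-110)&(abs(l[...,1]-6)<90)&(z<30)
board=np.array([(-80,-58),(106,-58),(106,70),(-80,70)],float)
print("board",fit(q[k],np.where(z>11,1,-1)[k],board,x0,2),k.sum())
k=(l[...,0]<-10)&(l[...,0]>-72)&(l[...,1]<62)&(l[...,1]>-50)&(z<26)
print("pocket",fit(q[k],np.where(z<14,1,-1)[k],offs(4),x0,2),k.sum())
E
```

```text
plate z 163.39907919759887
17802 5683
caul in hand (array([5.23995742e+02, 8.93192481e+01, 1.42380930e-01]), np.float64(-0.9399627066291035))
board (array([5.27730906e+02, 8.97475332e+01, 1.42457324e-01]), np.float64(-0.9496508115010076)) 9285
pocket (array([5.28128326e+02, 8.97920699e+01, 1.44641012e-01]), np.float64(-0.9231389586509771)) 4492
```

```bash
python3 - <<'E'
from h import *
c=dict(np.load("pics/w2.npz")); P=cloud(c); z=P[...,2]
x0=[526.5,90.6,.1437]
R=np.array([[np.cos(x0[2]),-np.sin(x0[2])],[np.sin(x0[2]),np.cos(x0[2])]])
C=-c["R"].T@c["t"]; print("cam local",(C[:2]-x0[:2])@R,C[2])
q=plane(c,163.7); l=(q-x0[:2])@R; L=(P[...,:2]-x0[:2])@R
k=(l[...,0]<-27)&(l[...,0]>-75)&(abs(l[...,1]-6)<60)&np.isfinite(z)&~((z<159.5)&(z>140))
for lo in (159.5,): print("caul",fit(q[k],np.where((z>lo)&(z<178),1,-1)[k],OUT,x0,2))
# direct edge profile
t=(z>159.5)&(z<170)&(L[...,0]<-27)
print("back edge x pctl",np.percentile(L[t][:,0],[.5,2,5]),"y",np.percentile(L[t][:,1],[.5,2,98,99.5]))
E
```

```text
cam local [-83.83395957  -0.96220492] 331.7475236652468
caul (array([5.24770622e+02, 8.94496042e+01, 1.42749662e-01]), np.float64(-0.9565131274412634))
back edge x pctl [-52.44107572 -52.31765741 -51.80323637] y [-29.55330909 -28.4709679   38.70773221  39.82785617]
```

```bash

python3 -m jog '[[-1.6,-0.9,25,0,0,0],[0,0,32,0,0,0],[0,0,32,0,0,0],[0,0,25,0,0,0],[0,0,11,0,0,0]]' | tail -4
python3 -m jog '[[0,0,0,0,0,0],[0,0,0,0,0,0]]' | tail -4
python3 - <<'E'
from h import *
delta([528.2,89.9,29.2],1.714)
d=snap("wrist","w3"); cv2.imwrite("pics/w3b.png",d["img"][:,:,::-1])
E
```

```text
orientation: [0.22, -3.129, 0.001]
ft_force: [-0.2, 0.0, 0.3]
width: 17.8
grasp_force: 30.0
orientation: [0.223, -3.133, 0.0]
ft_force: [0.4, -0.6, -0.9]
width: 17.7
grasp_force: 30.0
t 9.0 pos [528.9  87.9  44.8] psi 1.7129 q6 -1.57 F [ 0.4 -0.6 -0.9] w 17.7 g 30.0
shift [ 0.36  2.05 15.63] turn [-0.     -0.0006 -0.0011]
```

View pics/w3.png

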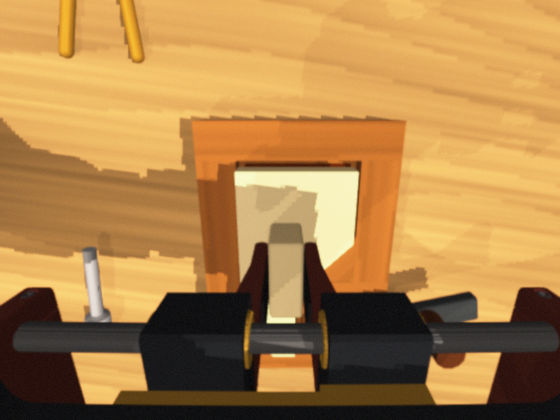

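The caul sits just above the cutout: plate corners at about (236,168) and (357,168), cutout's back edge at about (236..358,163). I'll fit both in this picture.

```bash
python3 - <<'E'
from h import *
c=dict(np.load("pics/w3.npz")); P=cloud(c); z=P[...,2]; im=c["img"].astype(int)
x0=[528.9,87.9,.1437]; a=x0[2]
R=np.array([[np.cos(a),-np.sin(a)],[np.sin(a),np.cos(a)]])
q=plane(c,38.6); l=(q-x0[:2])@R
g=im[...,1]/im[...,0]; 
for nm,lab in (("z",z>34),("col",g>.8)):
    k=(l[...,0]<-27)&(l[...,0]>-62)&(l[...,1]<48)&(l[...,1]>-36)&np.isfinite(z)&(z<60)
    print("caul",nm,fit(q[k],np.where(lab,1,-1)[k],OUT,x0,1.5))
q=plane(c,20); x1=[527.5,89.5,a]; l=(q-x1[:2])@R
board=np.array([(-80,-58),(106,-58),(106,70),(-80,70)],float)
k=(l[...,0]<-20)&(l[...,0]>-110)&(abs(l[...,1]-6)<90)&(abs(l[...,1]-6)>45)&(z<30)
k|=(l[...,0]<-62)&(l[...,0]>-110)&(abs(l[...,1]-6)<90)&(z<30)
print("board",fit(q[k],np.where(z>11,1,-1)[k],board,x1,2),k.sum())
# local cols of the wall top edge at the back, and pose of caul in board rows
E
```

```text
caul z (array([5.27663220e+02, 8.78889146e+01, 1.42867077e-01]), np.float64(-0.912926196417992))
caul col (array([5.26557236e+02, 8.79835356e+01, 1.42865922e-01]), np.float64(-0.9089407831367171))
board (array([5.28373786e+02, 8.98043104e+01, 1.41880649e-01]), np.float64(-0.9466811121153342)) 35183
```

```bash

python3 -m jog '[[-1.3,1.6,0,0,0,0],[0,0,0,0,0,0],[0,0,3,0,0,0],[0,0,3,0,0,0],[0,0,0,0,0,0]]' | head -4
python3 -m jog '[[0,0,3,0,0,0],[0,0,0,0,0,0]]' | head -4
python3 -m jog '[[0,0,3,0,0,0],[0,0,0,0,0,0]]' | head -4
python3 -c "
from h import *
delta([528.2,89.9,29.2],1.714)"
```

```text
t: 9.47
ee_pos: [529.4, 90.5, 38.6]
orientation: [0.226, -3.133, -0.0]
ft_force: [-0.1, -0.3, -0.5]
t: 9.63
ee_pos: [529.3, 90.5, 35.2]
orientation: [0.226, -3.133, 0.0]
ft_force: [-0.2, -0.3, -0.8]
t: 9.8
ee_pos: [529.3, 90.4, 32.2]
orientation: [0.226, -3.133, 0.0]
ft_force: [0.5, -0.6, -0.8]
t 9.8 pos [529.3  90.4  32.2] psi 1.7147 q6 -1.568 F [ 0.5 -0.6 -0.8] w 18.1 g 30.0
shift [ 1.18 -0.37  2.99] turn [ 0.     -0.0007  0.0007]
```

The caul is in the cutout with no contact forces. Last 3 mm.

```bash

python3 -m jog '[[0,0,1.5,0,0,0],[0,0,0,0,0,0]]' | head -4
python3 -m jog '[[0,0,1,0,0,0],[0,0,0,0,0,0]]' | head -4
python3 -m jog '[[0,0,0.5,0,0,0],[0,0,0,0,0,0]]' | head -4
python3 -m jog '[[0,0,0.5,0,0,0],[0,0,0,0,0,0]]' | head -4
```

```text
t: 9.97
ee_pos: [529.5, 90.4, 30.9]
orientation: [0.226, -3.133, 0.0]
ft_force: [-0.5, -0.1, -0.2]
t: 10.13
ee_pos: [529.6, 90.4, 30.1]
orientation: [0.226, -3.133, 0.0]
ft_force: [-0.6, -0.2, -0.2]
t: 10.3
ee_pos: [529.6, 90.4, 29.6]
orientation: [-0.226, 3.133, -0.0]
ft_force: [-0.0, 0.1, -0.7]
t: 10.47
ee_pos: [529.7, 90.5, 29.2]
orientation: [-0.226, 3.133, -0.0]
ft_force: [-0.5, -0.4, -0.5]
```

```bash

python3 -m jog '[[0,0,0.5,0,0,0],[0,0,0,0,0,0]]' | head -4
python3 -m jog '[[0,0,0.5,0,0,0],[0,0,0,0,0,0]]' | head -4
python3 -m jog '[[0,0,0,0,0,0],[0,0,0,0,0,0],[0,0,0,0,0,0]]' 50
python3 -m jog '[[0,0,-8,0,0,0],[0,0,-30,0,0,0],[0,0,-40,0,0,0],[0,0,-40,0,0,0],[0,0,-40,0,0,0]]'
python3 -m jog '[[0,0,0,0,0,0],[0,0,0,0,0,0]]' |head -2
python3 - <<'E'
from h import *
d=snap("wrist","w4")
E
```

```text
t: 10.63
ee_pos: [529.7, 90.5, 29.1]
orientation: [-0.226, 3.133, 0.0]
ft_force: [-2.8, -0.0, 5.1]
t: 10.8
ee_pos: [529.7, 90.5, 29.2]
orientation: [-0.226, 3.133, 0.0]
ft_force: [-3.0, -0.9, 10.3]
t: 11.05
ee_pos: [529.7, 90.5, 28.2]
orientation: [-0.226, 3.133, -0.0]
ft_force: [-0.1, 0.2, -0.7]
width: 34.1
grasp_force: 0.0
t: 11.47
ee_pos: [529.0, 90.4, 188.1]
orientation: [0.226, -3.133, 0.0]
ft_force: [1.3, -0.4, -1.1]
width: 49.8
grasp_force: 0.0
t: 11.63
ee_pos: [531.2, 90.7, 189.0]
```

View pics/w4.png

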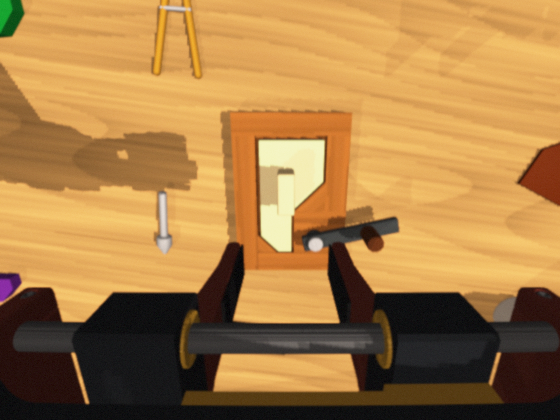

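The caul is down in the cutout with an even gap all round, and contact came at the expected height (29.1 against 29.2). The knob is at about (372,237) and the pivot at (315,243). I'll measure the seated height and the knob.

```bash
python3 - <<'E'
from h import *
c=dict(np.load("pics/w4.npz")); P=cloud(c); z=P[...,2]
x1=[527.7,89.5,.143]; a=x1[2]; R=np.array([[np.cos(a),-np.sin(a)],[np.sin(a),np.cos(a)]])
L=(P[...,:2]-x1[:2])@R; ok=np.isfinite(z)
for n,b in dict(broadL=(-48,-30,-25,-12),broadR=(-48,-30,20,38),toe=(45,62,-20,0),boardback=(-76,-62,-40,50),boardside=(-40,40,-52,-40)).items():
    m=ok&(L[...,0]>b[0])&(L[...,0]<b[1])&(L[...,1]>b[2])&(L[...,1]<b[3]); print(n,m.sum(),np.median(z[m]).round(2))
q=plane(c,23); l=(q-x1[:2])@R; im=c["img"].astype(int); g=im[...,1]/im[...,0].clip(1)
k=(l[...,0]<82)&(l[...,0]>-60)&(l[...,1]<48)&(l[...,1]>-36)&~(z>26)&(np.hypot(l[...,0]-62,l[...,1]-34)>16); k[::2]=False
print("caul seated",fit(q[k],np.where(g>.8,1,-1)[k],OUT,x1,1.5))
kn=P[ok&(z>64)&(z<76)&(np.hypot(P[...,0]-561,P[...,1]-187)<25)]; print("knob",np.median(kn,0),(kn.min(0)+kn.max(0))/2,np.ptp(kn,0),len(kn))
delta([562,187.6,150],-1.183)
E
```

```text
broadL 197 22.73
broadR 2030 284.04
toe 222 22.45
boardback 1194 19.69
boardside 6108 292.28
caul seated (array([5.27178782e+02, 9.08029073e+01, 1.42781346e-01]), np.float64(-0.9026603584289671))
knob [562.04344979 187.3909255   69.39014468] [562.86127903 188.30119392  67.95241062] [17.1332976  17.17726741  7.76158691] 249
t 11.68 pos [529.8  90.5 187. ] psi 1.7146 q6 -1.568 F [ 0.  -0.3  0. ] w 50.0 g 0.0
shift [-45.74  91.48  37.1 ] turn [2.6000e-03 3.0000e-04 2.8976e+00]
```

The caul is seated: plate at 22.6 against the board's 19.7, about 3 mm proud and flat. Now I'll move over the knob with the jaws along the bar.

```bash

python3 -m jog '[[-15.2,30.4,0,0,0,0],[-15.2,30.4,0,0,0,0],[-15.3,30.5,0,0,0,0],[0,0,0,0,0,0.1207],[0,0,0,0,0,0.1207]]' 36 | head -2
python3 -m jog '[[0,0,0,0,0,0.1207],[0,0,0,0,0,0.1207],[0,0,0,0,0,0.1207],[0,0,0,0,0,0.1207],[0,0,0,0,0,0.1207]]' | head -2
python3 -m jog '[[0,0,0,0,0,0.1207],[0,0,0,0,0,0.1207],[0,0,0,0,0,0.1207],[0,0,0,0,0,0.1207],[0,0,0,0,0,0.1207]]' | head -2
python3 -m jog '[[0,0,0,0,0,0.1207],[0,0,0,0,0,0.1207],[0,0,0,0,0,0.1207],[0,0,0,0,0,0.1207],[0,0,0,0,0,0.1207]]' | head -2
python3 -m jog '[[0,0,0,0,0,0.1207],[0,0,0,0,0,0.1207],[0,0,0,0,0,0.1207],[0,0,0,0,0,0.1207],[0,0,0,0,0,0.1207]]' | head -2
python3 -m jog '[[0,0,0,0,0,0.1207],[0,0,0,0,0,0.1207],[0,0,30,0,0,0],[0,0,30,0,0,0],[0,0,0,0,0,0]]' | head -2
python3 -m jog '[[0,0,0,0,0,0],[0,0,0,0,0,0]]' | head -2
python3 -c "
from h import *
delta([562,187.5,42],-1.183)"
```

```text
t: 12.1
ee_pos: [560.8, 188.8, 183.5]
t: 12.52
ee_pos: [560.2, 186.9, 183.6]
t: 12.93
ee_pos: [560.2, 186.9, 183.6]
t: 13.35
ee_pos: [560.2, 186.9, 183.6]
t: 13.77
ee_pos: [560.3, 186.9, 183.6]
t: 14.18
ee_pos: [556.7, 185.8, 119.3]
t: 14.35
ee_pos: [561.6, 187.3, 126.0]
t 14.35 pos [561.6 187.3 126. ] psi -1.1821 q6 1.484 F [ 0.2 -0.7  0.2] w 36.0 g 0.0
shift [ 5.500e-01 -1.000e-02  8.398e+01] turn [-0.0001  0.0014  0.0009]
```

```bash

python3 -m jog '[[0.5,0,25,0,0,0],[0,0,25,0,0,0],[0,0,18,0,0,0],[0,0,8,0,0,0],[0,0,4,0,0,0]]' | head -4
python3 -m jog '[[0,0,0,0,0,0],[0,0,0,0,0,0]]' | head -4
python3 -m jog '[[0,0,0,0,0,0],[0,0,0,0,0,0],[0,0,0,0,0,0],[0,0,0,0,0,0],[0,0,0,0,0,0]]' 10
python3 -c "
from h import *
delta([562,187.5,42],-1.183)"
```

```text
t: 14.77
ee_pos: [562.4, 187.6, 46.2]
orientation: [3.082, 0.607, -0.0]
ft_force: [-0.3, -0.4, 0.1]
t: 14.93
ee_pos: [563.2, 187.9, 47.5]
orientation: [-3.082, -0.607, -0.003]
ft_force: [-0.3, -0.7, 0.7]
t: 15.35
ee_pos: [562.7, 187.7, 46.9]
orientation: [-3.082, -0.607, -0.002]
ft_force: [-1.2, -0.4, 5.7]
width: 17.2
grasp_force: 30.0
t 15.35 pos [562.7 187.7  46.9] psi -1.1821 q6 1.484 F [-1.2 -0.4  5.7] w 17.2 g 30.0
shift [-0.74 -0.13  4.92] turn [ 0.0002 -0.0011  0.0009]
```

```bash

python3 -m jog '[[-4.2,0.15,0,0,0,-0.07],[-4.2,0.15,0,0,0,-0.07],[-4.2,0.15,0,0,0,-0.07],[-4.2,0.15,0,0,0,-0.07],[-4.2,0.15,0,0,0,-0.07]]'
python3 -c "
from h import *
delta([562,187.5,42],-1.183)"
```

```text
t: 15.77
ee_pos: [545.3, 176.5, 46.9]
orientation: [2.928, 1.139, 0.003]
ft_force: [1.8, -1.4, 4.2]
width: 17.5
grasp_force: 30.0
t 15.77 pos [545.3 176.5  46.9] psi -0.8288 q6 1.121 F [ 1.8 -1.4  4.2] w 17.5 g 30.0
shift [19.71  3.21  4.96] turn [ 0.0005 -0.0019  0.3542]
```

```bash

python3 -m jog '[[-4.2,0.15,0,0,0,-0.07],[-4.2,0.15,0,0,0,-0.07],[-4.2,0.15,0,0,0,-0.07],[-4.2,0.15,0,0,0,-0.07],[-4.2,0.15,0,0,0,-0.07]]'|sed -n 2,4p
python3 -m jog '[[-4.2,0.15,0,0,0,-0.07],[-4.2,0.15,0,0,0,-0.07],[-4.2,0.15,0,0,0,-0.07],[-4.2,0.15,0,0,0,-0.07],[-4.2,0.15,0,0,0,-0.07]]'|sed -n 2,4p
python3 -m jog '[[-4.2,0.15,0,0,0,-0.07],[-4.2,0.15,0,0,0,-0.07],[-4.2,0.15,0,0,0,-0.07],[-4.2,0.15,0,0,0,-0.07],[0,0,0,0,0,0]]'
python3 -c "
from h import *
delta([524.4,118.1,47],0.222)"
```

```text
ee_pos: [532.6, 160.0, 46.9]
orientation: [2.684, 1.631, 0.003]
ft_force: [1.2, 0.3, 4.3]
ee_pos: [526.3, 140.0, 46.9]
orientation: [2.359, 2.073, 0.003]
ft_force: [0.6, -0.2, 5.1]
t: 17.02
ee_pos: [526.6, 122.8, 46.9]
orientation: [2.047, 2.382, 0.002]
ft_force: [0.6, 0.2, 5.7]
width: 17.4
grasp_force: 30.0
t 17.02 pos [526.6 122.8  46.9] psi 0.1512 q6 0.056 F [0.6 0.2 5.7] w 17.4 g 30.0
shift [-4.28 -2.84 -0.09] turn [ 0.0018  0.     -0.0708]
```

```bash

python3 -m jog '[[-2.4,0.05,0,0,0,-0.04],[0,0,0,0,0,0]]'|sed -n 2,4p
python3 -m jog '[[-1.2,0,0,0,0,-0.02],[0,0,0,0,0,0]]'|sed -n 2,4p
python3 -m jog '[[-0.9,0,0,0,0,-0.015],[0,0,0,0,0,0]]'|sed -n 2,4p
python3 -m jog '[[-0.9,0,0,0,0,-0.015],[0,0,0,0,0,0]]'|sed -n 2,4p
```

```text
ee_pos: [527.0, 120.6, 46.9]
orientation: [2.0, 2.421, 0.002]
ft_force: [0.5, -0.9, 6.3]
ee_pos: [527.2, 119.6, 46.9]
orientation: [1.977, 2.44, 0.002]
ft_force: [0.1, -0.1, 6.6]
ee_pos: [527.4, 118.8, 46.9]
orientation: [1.959, 2.454, 0.002]
ft_force: [0.6, 0.4, 5.9]
ee_pos: [527.6, 117.9, 46.9]
orientation: [1.941, 2.469, 0.002]
ft_force: [0.4, -0.0, 6.2]
```

```bash

python3 -m jog '[[-0.9,0,0,0,0,-0.01],[0,0,0,0,0,0]]'|sed -n 2,4p
python3 -m jog '[[-0.9,0,0,0,0,-0.01],[0,0,0,0,0,0]]'|sed -n 2,4p
python3 -c "
from h import *
d=status.get_obs(); print(d['moment'])
delta([524.4,118.1,47],0.222)
c=snap('wrist','w5')"
```

```text
ee_pos: [527.7, 117.3, 46.9]
orientation: [1.929, 2.478, 0.003]
ft_force: [0.4, 0.8, 6.2]
ee_pos: [527.8, 117.2, 46.9]
orientation: [1.918, 2.488, 0.004]
ft_force: [-0.9, 7.6, 5.8]
[ 1.10375153  0.30838282 -0.0844952 ]
t 18.02 pos [527.8 117.2  46.9] psi 0.2572 q6 -0.064 F [-0.9  7.6  5.8] w 17.5 g 30.0
shift [ 1.69 -3.05 -0.08] turn [ 0.0019 -0.0015  0.0352]
```

View pics/w5.png

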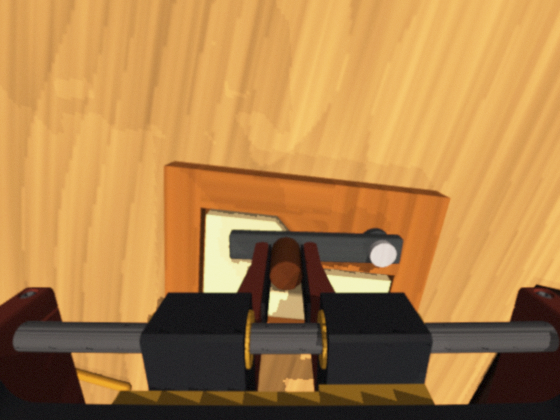

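The bar is across the broad end and a stop force of 7.6 N has come up against it. I'll release, rise and verify.

```bash

python3 -m jog '[[0,0,0,0,0,0],[0,0,0,0,0,0],[0,0,0,0,0,0]]' 34 | tail -3
python3 -m jog '[[0,0,-8,0,0,0],[0,0,-30,0,0,0],[0,0,-40,0,0,0],[0,0,-40,0,0,0],[0,0,-40,0,0,0]]' | head -4
python3 -m jog '[[0,-40,0,0,0,0],[0,-40,0,0,0,0],[0,-40,0,0,0,0],[0,0,0,0,0,0],[0,0,0,0,0,0]]' | head -2
python3 - <<'E'
from h import *
c=snap("wrist","w6"); P=cloud(c); z=P[...,2]
kn=P[(z>62)&(z<76)&(np.hypot(P[...,0]-527,P[...,1]-117)<30)]; m=np.median(kn,0)
for piv in ([584.3,131.8],[584.7,132.1]):
    d=m[:2]-piv; print("knob",m,len(kn),np.hypot(*d),"bar",(np.arctan2(d[1],d[0])%6.2832)-.143-np.pi/2)
x1=[527.7,89.5,.143]; a=x1[2]; R=np.array([[np.cos(a),-np.sin(a)],[np.sin(a),np.cos(a)]])
b=P[(z>32)&(z<40)&(np.hypot(P[...,0]-545,P[...,1]-125)<80)]; L=(b[:,:2]-x1[:2])@R
s=(L[:,0]<45)&(L[:,0]>-40)&(L[:,1]>15)&(L[:,1]<45); p=np.polyfit(L[s,0],L[s,1],1); print("bar slope angle",np.pi/2+np.arctan(p[0]),s.sum())
L=(P[...,:2]-x1[:2])@R
for n,bx in dict(broadL=(-48,-30,-25,-12),toe=(45,62,-20,0),board=(-76,-62,-40,50)).items():
    q=(L[...,0]>bx[0])&(L[...,0]<bx[1])&(L[...,1]>bx[2])&(L[...,1]<bx[3])&(z<60); print(n,q.sum(),np.median(z[q]).round(2))
E
```

```text
ft_force: [-0.6, 0.1, -0.1]
width: 32.6
grasp_force: 0.0
t: 18.73
ee_pos: [526.4, 115.8, 206.1]
orientation: [-1.917, -2.488, 0.001]
ft_force: [1.1, 0.3, -0.7]
t: 19.15
ee_pos: [409.2, 84.9, 204.6]
knob [524.84459993 120.31780418  69.20292217] 271 60.553987628944576 bar 1.6185852670904541
knob [524.84459993 120.31780418  69.20292217] 271 61.00400851838127 bar 1.6221704433434172
bar slope angle 1.662003685676047 812
broadL 149 22.61
toe 216 22.44
board 855 19.53
```

View pics/w6.png

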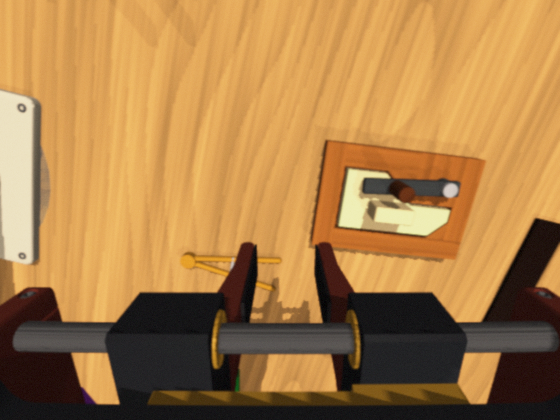

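The picture shows the caul flat in the cutout and the bar across its broad end, lying parallel to the pocket's x (slope 1.66 rad, at the stop). The gripper is clear, so I'm handing in.

```bash
python3 -c "
from workcell import ticket
print(ticket.close_job())"
```

```text
the job is handed in; nothing more can be done
None
```

The job is handed in at about 19 s of the 58 s allowed: the caul is seated flat in the jig, about 3 mm proud of the board, the hold-down bar was swung over it until it pressed against its stop, and the robot touched nothing else on the bench.

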